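Find the heavier sample pot and present it to the reader

TASK

Lift the left sample pot, feel its weight and stand it on the stage plate centred between the four stops of the left bay, then let go; after that lift the right pot off the bench and compare. The lighter pot must end standing centred in the bay on its own side (left pot left, right pot right), while you finish holding the heavier one upright and still in front of the reader's round window, level with it and with the pot's middle about 10 cm away; do not put it down at the end. Keep both pots upright and leave the other things on the bench where they are.

Things in the scene. Friction and masses are not known exactly. Their poses are not given: they have to be found in the camera images.
- pot_left: The left (+y) of two identical closed pots, 62 mm high: bare steel body 46 mm across, fixed ribbed aluminium cap 48 mm across (z = 42 to 62 mm, grip it across any diameter). Origin at the centre of its underside, z up. A metal plug lies loose inside, unseen; either pot may be the heavier: 0.15 to 0.52 kg in all, at least 0.2 kg apart. Starts on the bench, left of the stage plate
- pot_right: The right (-y) of two identical closed pots, 62 mm high: bare steel body 46 mm across, fixed ribbed aluminium cap 48 mm across (z = 42 to 62 mm, grip it across any diameter). Origin at the centre of its underside, z up. A metal plug lies loose inside, unseen; either pot may be the heavier: 0.15 to 0.52 kg in all, at least 0.2 kg apart. Starts on the bench, right of the stage plate
- pot_left_mid (a point): middle of the left pot, on its axis 31 mm above its underside
- pot_right_mid (a point): middle of the right pot, on its axis 31 mm above its underside
- stage_plate: fixed aluminium plate 110 x 240 x 10 mm (its x, y, z) lying on the bench, origin at the centre of its underside, y along its length. Two bays side by side, 120 mm apart, each with an engraved ring and four dark steel stops (8 x 30 mm, 10 mm high) on its four sides, 62 mm between opposite stops
- bay_left (a point): centre of the left (+y) bay, on the plate's upper face (10 mm above the bench); axes as the plate
- bay_right (a point): centre of the right (-y) bay, on the plate's upper face; axes as the plate
- reader: fixed upright reader: foot 80 x 90 mm, thin column, white head 50 x 74 x 64 mm (x, y, z) whose middle is 120 mm above the bench, 152 mm high in all; a round black window on the head looks along the reader's own -x, towards the robot. Origin on the bench under the head
- reader_spot (a point): the point to present at: 100 mm in front of the window, level with its middle, 120 mm above the bench. The middle of the heavier pot belongs here
- vial_1: bystander: small clear sample vial with black cap, 22 mm across, 44 high; origin at the centre of its underside
- vial_2: bystander: small clear sample vial with black cap, 22 mm across, 44 high; origin at the centre of its underside
- beaker_50: bystander: small glass beaker, about 55 mm across, 56 high; origin at the centre of its underside
- dropper_amber: bystander: brown dropper bottle, 38 mm across, 84 high; origin at the centre of its underside
- tape_roll: bystander: roll of tape lying flat, 62 mm across, 18 high; origin at the centre of its underside

How it is judged:
By the outcome, as a careful person would: the job done as asked, in the order asked, and still so for the second after the job is handed in, while the arm keeps its last pose, push and grip.
It also fails if it takes over 64 s, if anything falls off the work surface, if the arm or the gripper's body presses on something with over 40 N, if the wrist force passes 120 N, or if a joint passes its speed limit or range.

ROBOT

A 7-joint arm with a two-finger parallel gripper is mounted at the origin on a cart in front of the work surface, level with it; the furniture and walls round the work are solid. World frame = base frame: x ahead of the robot, y to its left, z up, the work surface at z = 0. Lengths are in m, angles in rad, forces in N, time in s.
With the tool pointing down it reaches from about 0.425 to 0.95 m from the base axis. Payload 16.7 kg.
Tool frame: the origin (TCP) lies where the fingers leave the gripper's body, on its centre line; the fingertips stand 97 mm ahead of it and the grasp point (between the pads) lies env.tcp_to_grasp ahead of it (env.tcp_to_grasp is the distance from the TCP to the grasp point, in m); y points along the fingers, x is the direction in which the jaws open and shut, and the axes are right-handed (so a half turn about y gives the same grasp; the last joint's range is limited). The gripper opens to 94 mm and grips with 3 to 60 N. Pads are 16 mm wide; open, the fingers measure 119 mm over their backs; the gripper's body (75 mm by 177 mm) begins 78 mm behind the grasp point.
Start: joints at [-1.375, 0.426, 0.074, 1.606, -0.034, 1.111, -0.067], TCP at [0.229, 0.635, 0.303] pointing down, gripper open.
Joint ranges: [-2.85, 2.85], [-0.5, 2.14], [-1.23, 1.37], [0.21, 2.46], [-1.02, 4.16], [0.16, 2.05], [-2.73, 2.73]. Speed limits (rad/s): [1.89, 1.89, 2.39, 2.39, 3.01, 3.01, 3.01].

INTERFACE

Orientations are given as a unit quaternion [w, x, y, z].
In Python, from bench import env gives the robot as it stands. The module is installed in compiled form; this text tells all that it offers.
- The arm moves only by the shell command python3 -m handwheel 'ROWS' [FORCE]. ROWS is JSON, a list of rows, each an object with "travel": the shift along the tool's x, y, z in cm, a list of three; "dr": the turn, a rotation vector about the tool's x, y, z in degrees, a list of three; "fingers": the opening, from 0 (shut) to 1 (fully open). In form: [{"travel": [x, y, z], "dr": [rx, ry, rz], "fingers": fingers}, ...]. A call has 1 to 8 rows; each row is the pose to reach, as a shift and turn from the pose commanded when the call began, along the tool's axes at that moment; what a row does not reach only later rows make up. A row lasts 1/10 s, in which the tool goes at most 50 mm and 8.59 degrees, less where a joint would pass 70% of its speed; a pose out of reach is approached as far as the arm can. A call with a gripper value outside its range is refused whole. The fingers move at their own pace and stop on an object; FORCE is the grip in N (left out, the last holds). Time passes only in rows, so rows that repeat a pose let the fingers close. It gives the time, the measured TCP pose, the force and the opening at its end, in the units of the state.
- env.sense(): the state, without advancing time (a new reading comes with each control period).
- env.camera(name): name is "scene" or "top" or "wrist"; returns a dict with "image" (400x640x3 uint8, red, green, blue), "z_map" (400x640 float32, m along the optical axis (not along the pixel's ray), 0 where there is no reading), "fx", "fy", "cx", "cy" (pixels), "world_from_camera" (4x4, takes a point from camera to world coordinates); the wrist camera has in their place "tool_from_camera" (4x4, takes a point from camera to tool coordinates, whose origin is the TCP and whose axes are the tool frame's). Camera axes: x right, y up, looking along -z (the intrinsics and any distortion apply to the point x, -y, -z); pixel columns grow to the right and rows downward; lengths in m; the calibration is good to about 2 mm. A picture is of the moment at which its call begins: read the wrist's pose just before it.
- env.job_done(): hands the job in, once; it reports no verdict.
Trained networks look in a picture, given as the dict that the camera call returned (one of the last four; its "shot" number tells which), for a name from the list of things; names that differ only in an ending like _2 or _b are one class to them, and where a whole thing is asked for, a point or a joint stands for the part that bears it (a point fixed in the world has none). Each returns a list of dicts, best first, with "conf" (0 to 1); they miss things now and then, are a little off and sometimes report something else, mostly with a low value. They report only what shows in the picture. A call takes as long as a camera call.
- env.look_for(picture, query): "bbox" ([left, top, right, bottom] in pixels, round what is visible of it).
- env.place_of(picture, query): "uv" ([column, row] in pixels: a listed point, or the origin of a listed thing).
The state is a dict: "time_s": time; "joint_pos": joint angles; "joint_velocities": joint speeds; "joint_efforts": joint torques, N m; "eef_pos": TCP position; "eef_rot": TCP orientation; "wrist_force": force on the tool from outside, world axes, zero at the start; "moment": the same for the moment, N m; "grip_width": opening from 0.0 (shut) to 1.0 (fully open).
Only numpy, scipy, OpenCV 4.12 (cv2) and the standard library are available. Lean on these libraries where they do the work, as an engineer would, in place of code of your own. Each camera call takes 0.05 s, during which the arm holds its last target.

## Working session

There is one attempt and no reset: what is moved stays moved. The work goes in short steps, Python scripts to look and compute and a shell command to move; the robot and the scene stay as the last step left them, time stands still between calls to the robot, and variables do not carry over. Pictures are saved under pics/ and viewed, and the job is handed in when it is done.

```bash
mkdir -p pics; cat > h.py <<'E'
import numpy as np, cv2
from bench import env
from scipy.spatial.transform import Rotation as R
def T_tool(s=None):
    s=s or env.sense(); q=s['eef_rot']; T=np.eye(4)
    T[:3,:3]=R.from_quat([q[1],q[2],q[3],q[0]]).as_matrix(); T[:3,3]=s['eef_pos']; return T
def shot(name,fn=None):
    T=T_tool(); p=env.camera(name)
    p['W']=np.array(p['world_from_camera']) if 'world_from_camera' in p else T@np.array(p['tool_from_camera'])
    if fn: cv2.imwrite('pics/'+fn,cv2.cvtColor(p['image'],cv2.COLOR_RGB2BGR))
    return p
def ray(p,uv):
    d=np.array([(uv[0]-p['cx'])/p['fx'],-(uv[1]-p['cy'])/p['fy'],-1.0])
    return p['W'][:3,3],p['W'][:3,:3]@d
def atz(p,uv,z):
    o,d=ray(p,uv); return o+d*(z-o[2])/d[2]
def dep(p,uv):
    z=p['z_map'][int(round(uv[1])),int(round(uv[0]))]; o,d=ray(p,uv); return o+d*z
def cloud(p):
    v,u=np.mgrid[0:400,0:640]; z=p['z_map']
    c=np.stack([(u-p['cx'])/p['fx']*z,-(v-p['cy'])/p['fy']*z,-z],-1)
    w=c@p['W'][:3,:3].T+p['W'][:3,3]; w[z==0]=np.nan; return w
E
python3 - <<'E'
from h import *
np.set_printoptions(precision=4,suppress=True)
s=env.sense(); print({k:np.round(v,4) for k,v in s.items()}, env.tcp_to_grasp); print(T_tool(s))
p=shot('top','top0.png'); print([k for k in p], p['fx'],p['cx'],p['cy'], p.get('distortion'))
Z=dict(pot_left_mid=.031,pot_right_mid=.031,bay_left=.01,bay_right=.01,reader=0,reader_spot=.12,stage_plate=0,vial_1=0,beaker_50=0,dropper_amber=0,tape_roll=0,pot_left=0,pot_right=0)
for n,z in Z.items():
    for r in env.place_of(p,n)[:3]: print(n,np.round(r['uv'],1),round(r['conf'],2),atz(p,r['uv'],z))
shot('scene','sc0.png')
E
```

```text
{'time_s': np.float64(0.0), 'joint_pos': array([-1.3745,  0.4268,  0.0739,  1.6066, -0.0341,  1.1108, -0.0671]), 'joint_velocities': array([-0.001 , -0.0002,  0.0011, -0.001 ,  0.0004,  0.0008,  0.0002]), 'joint_efforts': array([ -0.0022, -93.5816,   3.6656, -45.4213,  -0.0488,   0.0201,
         0.0001]), 'eef_pos': array([0.2287, 0.6347, 0.302 ]), 'eef_rot': array([-0.5783,  0.5789,  0.4062, -0.4069]), 'wrist_force': array([ 0.3202, -0.254 ,  1.1122]), 'moment': array([-0.0574, -0.0049, -0.009 ]), 'grip_width': np.float64(0.9991)} 0.0784
[[ 0.339  -0.0003 -0.9408  0.2287]
 [ 0.9408 -0.0013  0.339   0.6347]
 [-0.0013 -1.     -0.0001  0.302 ]
 [ 0.      0.      0.      1.    ]]
['image', 'z_map', 'fx', 'fy', 'cx', 'cy', 'world_from_camera', 'shot', 'W'] 382.63544761325 321.6945746182452 193.3510586106663 None
pot_left_mid [250.5 247. ] 0.68 [0.4524 0.24   0.031 ]
pot_right_mid [442.8 237.8] 0.68 [ 0.4766 -0.2546  0.031 ]
pot_right_mid [436.5 237.8] 0.56 [ 0.4765 -0.2384  0.031 ]
bay_left [335.6 236.2] 0.63 [0.4823 0.021  0.01  ]
bay_right [380.7 231.1] 0.69 [ 0.4959 -0.0983  0.01  ]
reader [315.8 139.5] 0.97 [0.7539 0.0743 0.    ]
reader [246.4 248.3] 0.56 [0.4511 0.2563 0.    ]
reader_spot [252.4 181.3] 0.16 [0.6039 0.2254 0.12  ]
stage_plate [358.4 235.8] 0.9 [ 0.4844 -0.0401  0.    ]
vial_1 [287.  177.1] 0.57 [0.6451 0.1529 0.    ]
vial_1 [387.9 180.4] 0.49 [ 0.6363 -0.1239  0.    ]
beaker_50 [251.8 183.3] 0.91 [0.6274 0.2488 0.    ]
dropper_amber [448.1 182.5] 0.8 [ 0.6306 -0.2888  0.    ]
dropper_amber [249.1 247.6] 0.58 [0.4529 0.2492 0.    ]
tape_roll [195.8 207.9] 0.67 [0.559  0.3971 0.    ]
pot_left [248.  246.8] 0.62 [0.455  0.2522 0.    ]
pot_right [438.2 236.9] 0.97 [ 0.4818 -0.2524  0.    ]
pot_right [251.8 183.8] 0.46 [0.626  0.2488 0.    ]
```

View pictures.

View pics/top0.png

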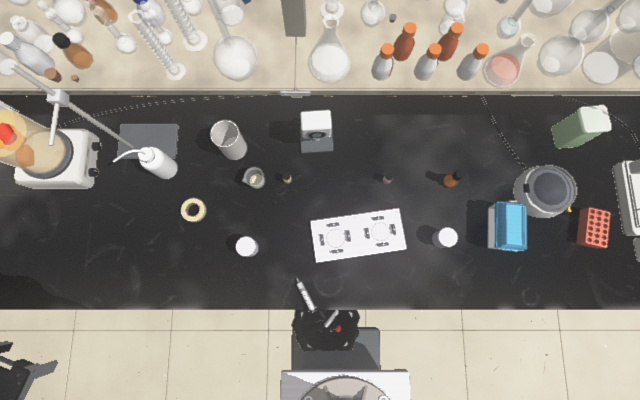

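View pics/sc0.png

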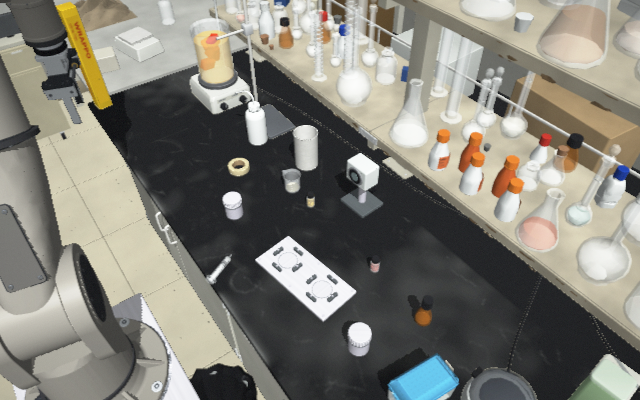

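```bash
python3 - <<'E'
from h import *
np.set_printoptions(precision=4,suppress=True)
p=shot('top'); w=cloud(p); z=w[...,2]
big=cv2.resize(p['image'][90:270,170:480],None,fx=2.5,fy=2.5,interpolation=cv2.INTER_CUBIC)
cv2.imwrite('pics/topz.png',big[...,::-1])
print('bench z',np.nanmedian(z[260:300,150:270]))
def cl(u0,u1,v0,v1,zl,zh,n):
    m=np.zeros(z.shape,bool); m[v0:v1,u0:u1]=True; m&=(z>zl)&(z<zh)
    P=w[m]
    if len(P)<5: print(n,len(P)); return
    r=cv2.minAreaRect((P[:,:2]*1000).astype(np.float32))
    c,rad=cv2.minEnclosingCircle((P[:,:2]*1000).astype(np.float32))
    print(n,len(P),'med',np.median(P,0),'rect',np.round(r[0],1),np.round(r[1],1),round(r[2],1),'circ',np.round(c,1),round(rad,1))
cl(225,270,225,265,.052,.075,'potL')
cl(425,470,220,255,.052,.075,'potR')
cl(300,420,200,270,.006,.014,'plate')
cl(295,340,95,160,.135,.165,'head top')
cl(295,340,95,160,.003,.03,'foot')
for n,b in dict(vial1=(278,298,165,190),vial2=(378,398,170,190),beaker=(240,270,165,192),drop=(440,470,165,192),tape=(178,210,195,225)).items(): cl(*b,.01,.1,n)
E
```

```text
bench z 0.00039991176439735376
potL 305 med [0.4526 0.2476 0.0626] rect [452.5 247.8] [46.3 46.5] 14.3 circ [452.5 248. ] 24.6
potR 313 med [ 0.4756 -0.2539  0.0624] rect [ 476.1 -254.9] [46.5 45.6] 88.0 circ [ 475.9 -255.2] 24.7
plate 3358 med [ 0.4854 -0.0354  0.0105] rect [479.3 -43. ] [172.1 303.2] 7.4 circ [487.6 -47.7] 162.7
head top 668 med [0.7459 0.0745 0.1516] rect [771.2  77.9] [103.3  76.2] 10.4 circ [771.3  81.3] 60.8
foot 600 med [0.7371 0.0735 0.0117] rect [791.6  70.8] [191.  125.6] 0.2 circ [792.8  68.6] 109.3
vial1 70 med [0.6338 0.1515 0.0414] rect [635.9 152.5] [17.9 21.2] 4.8 circ [636.9 152.5] 10.8
vial2 78 med [ 0.6341 -0.1164  0.0415] rect [ 636.  -118.4] [19.9 19.3] 37.8 circ [ 637.  -118.8] 11.1
beaker 321 med [0.6366 0.2388 0.0309] rect [633.3 235.3] [50.3 49. ] 61.6 circ [632.8 238.1] 27.6
drop 236 med [ 0.6292 -0.2833  0.043 ] rect [ 632.1 -287. ] [34.7 31.1] 17.4 circ [ 632.1 -288.5] 18.1
tape 316 med [0.5503 0.4006 0.0181] rect [552.  399.9] [61.8 60.5] 1.1 circ [551.9 400.3] 31.7
```

View pics/topz.png

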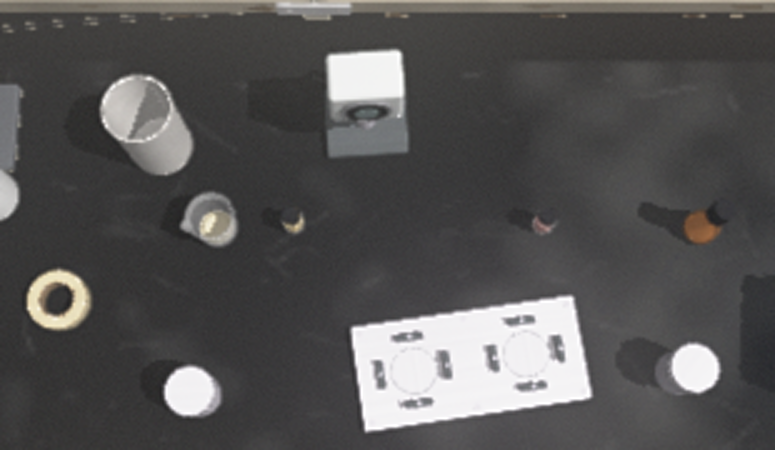

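```bash
python3 - <<'E'
from h import *
np.set_printoptions(precision=4,suppress=True)
p=shot('top'); w=cloud(p); z=w[...,2]; g=p['image'].min(2)
m=np.zeros(g.shape,np.uint8); m[200:270,300:420]=(g[200:270,300:420]>120)
m=cv2.morphologyEx(m,cv2.MORPH_CLOSE,np.ones((9,9),np.uint8))
c=max(cv2.findContours(m,cv2.RETR_EXTERNAL,cv2.CHAIN_APPROX_NONE)[0],key=cv2.contourArea)
P=np.array([atz(p,q[0],.01)[:2] for q in c])*1000
r=cv2.minAreaRect(P.astype(np.float32)); print('plate',r)
b=cv2.boxPoints(r);print(b)
c0=np.array(r[0]);
e=[(b[i+1]-b[i]) for i in range(3)]; L=max(e,key=np.linalg.norm); L=L/np.linalg.norm(L); L*=np.sign(L[1])
print('yaxis',L,'yaw',np.degrees(np.arctan2(-L[0],L[1])),'bayL',c0+60*L,'bayR',c0-60*L)
# dark stops
# head
m=((z>.147)&(z<.157)).astype(np.uint8); k=np.zeros_like(m); k[95:150,290:345]=1; m*=k; m=cv2.morphologyEx(m,cv2.MORPH_OPEN,np.ones((3,3),np.uint8))
c=max(cv2.findContours(m,cv2.RETR_EXTERNAL,cv2.CHAIN_APPROX_NONE)[0],key=cv2.contourArea)
P=np.array([atz(p,q[0],.152)[:2] for q in c])*1000
r=cv2.minAreaRect(P.astype(np.float32)); print('head',r, cv2.boxPoints(r))
p=shot('scene'); w=cloud(p);z=w[...,2]
for n,zz in dict(pot_left_mid=.031,pot_right_mid=.031,bay_left=.01,bay_right=.01,stage_plate=0,reader=0).items():
    for r in env.place_of(p,n)[:2]: print(n,np.round(r['uv'],1),round(r['conf'],2),atz(p,r['uv'],zz))
# head front face in scene: points with normals
m=(z>.09)&(z<.149)&(w[...,0]>.68)&(w[...,0]<.85)&(abs(w[...,1]-.075)<.07)
P=w[m]; print(len(P),P.min(0),P.max(0))
# window face: fit line to front points
v,u=np.nonzero(m); print(u.min(),u.max(),v.min(),v.max())
im=p['image'][150:220,330:400]; cv2.imwrite('pics/head.png',cv2.resize(im,None,fx=8,fy=8)[...,::-1])
f=P
best=None
rng=np.random.default_rng(0)
for it in range(500):
    a=P[rng.integers(len(P),size=2)][:,:2]; d=a[1]-a[0]
    if np.linalg.norm(d)<.03: continue
    n=np.array([-d[1],d[0]])/np.linalg.norm(d); k=abs((P[:,:2]-a[0])@n)<.002
    if abs(n[0])>.8 and (best is None or k.sum()>best.sum()): best=k
Q=P[best]; cc=Q.mean(0); U,S,V=np.linalg.svd(Q-cc); print('face',best.sum(),cc,V[2],S, Q.min(0),Q.max(0))
E
```

```text
plate ((486.809326171875, -37.761741638183594), (112.96611785888672, 241.78436279296875), 8.448102951049805)
[[ 413.1785   73.5206]
 [ 448.6998 -165.6403]
 [ 560.4402 -149.044 ]
 [ 524.9188   90.1168]]
yaxis [-0.1469  0.9891] yaw 8.448095 bayL [477.9945  21.5872] bayR [495.6241 -97.1107]
head ((748.7618408203125, 73.60762023925781), (48.43339157104492, 72.61431884765625), 3.7488820552825928) [[722.2231 108.2537]
 [726.9709  35.7948]
 [775.3006  38.9615]
 [770.5528 111.4205]]
pot_left_mid [229.1 205.4] 0.74 [0.4473 0.2541 0.031 ]
pot_right_mid [356.  340.6] 0.74 [ 0.4717 -0.2564  0.031 ]
bay_left [289.  259.5] 0.75 [0.4842 0.0211 0.01  ]
bay_right [320.5 288.2] 0.96 [ 0.4972 -0.0936  0.01  ]
stage_plate [305.2 279.9] 0.71 [ 0.4855 -0.0469  0.    ]
stage_plate [355.3 346.1] 0.22 [ 0.4739 -0.2535  0.    ]
reader [357.9 203.7] 0.79 [ 0.7488  0.0762 -0.    ]
543 [0.721  0.0314 0.0913] [0.8322 0.1301 0.149 ]
347 379 143 190
face 188 [0.7278 0.0591 0.1236] [0.9843 0.1764 0.0001] [0.2451 0.2184 0.0147] [0.7214 0.0314 0.0922] [0.7346 0.0943 0.1486]
```

```bash
cat >> h.py <<'E'
def go(x,y,z,yaw=None):
    """TCP target; yaw=desired deg of jaw axis"""
    T=T_tool(); d=T[:3,:3].T@(np.array([x,y,z])-T[:3,3])*100
    cur=np.degrees(np.arctan2(T[1,0],T[0,0])); 
    print('travel',np.round(d,2),'jawyaw',round(cur,2),'dr_y',None if yaw is None else round(cur-yaw,2),'pos',np.round(T[:3,3],4),'ydir',np.round(T[:3,1],4))
E
python3 - <<'E'
from h import *
go(.4525,.248,.25,90)
E
```

```text
travel [-28.83   5.27 -34.16] jawyaw 70.19 dr_y -19.81 pos [0.2288 0.635  0.3027] ydir [-0. -0. -1.]
```

```bash
python3 -m handwheel '[{"travel":[-1,0,-1.2],"dr":[0,-1,0],"fingers":1},{"travel":[-3.5,0,-4],"dr":[0,-3,0],"fingers":1},{"travel":[-6.5,0.5,-7.6],"dr":[0,-5,0],"fingers":1},{"travel":[-9.6,1,-11.3],"dr":[0,-8,0],"fingers":1},{"travel":[-12.6,1.5,-15],"dr":[0,-11,0],"fingers":1},{"travel":[-15.7,2,-18.6],"dr":[0,-14,0],"fingers":1},{"travel":[-18.8,2.5,-22.2],"dr":[0,-17,0],"fingers":1},{"travel":[-21.5,3,-25.5],"dr":[0,-20,0],"fingers":1}]' 30
python3 - <<'E'
from h import *
go(.4525,.248,.25,90)
E
```

```text
time_s: 2.0
eef_pos: [0.3967, 0.3441, 0.2728]
eef_rot: [-0.499, 0.499, 0.501, -0.501]
wrist_force: [-0.1, -0.1, -0.5]
grip_width: 0.999
travel [-9.64  2.28 -5.54] jawyaw 90.27 dr_y 0.27 pos [0.3967 0.3441 0.2728] ydir [ 4.e-04  3.e-04 -1.e+00]
```

```bash
python3 -m handwheel '[{"travel":[-2.5,0.5,-1.4],"dr":[0,0,0],"fingers":1},{"travel":[-5.5,1.2,-3],"dr":[0,0,0],"fingers":1},{"travel":[-8,2,-4.5],"dr":[0,0,0],"fingers":1},{"travel":[-9.6,2.3,-5.5],"dr":[0,0,0],"fingers":1},{"travel":[-9.6,2.3,-5.5],"dr":[0,0,0],"fingers":1}]'
python3 - <<'E'
from h import *
go(.4525,.248,.13,90)
p=shot('wrist','w1.png'); w=cloud(p)
m=(w[...,2]>.057)&(w[...,2]<.068)&(abs(w[...,0]-.4525)<.05)&(abs(w[...,1]-.248)<.05)
P=w[m];print(len(P)); c,r=cv2.minEnclosingCircle((P[:,:2]*1000).astype(np.float32)); print(c,r,np.median(P,0)); print(cv2.minAreaRect((P[:,:2]*1000).astype(np.float32)))
E
```

```text
time_s: 2.5
eef_pos: [0.4523, 0.248, 0.2494]
eef_rot: [-0.5, 0.5, 0.5, -0.5]
wrist_force: [-0.6, -0.0, -0.0]
grip_width: 1.001
travel [ 1.000e-02  1.194e+01 -2.000e-02] jawyaw 89.97 dr_y -0.03 pos [0.4523 0.248  0.2494] ydir [-0.e+00 -8.e-04 -1.e+00]
2365
(454.2547302246094, 248.03207397460938) 24.727792739868164 [0.45300912 0.24797121 0.06104098]
((453.9969482421875, 248.02938842773438), (48.458927154541016, 47.99422836303711), 11.762397766113281)
```

View pics/w1.png

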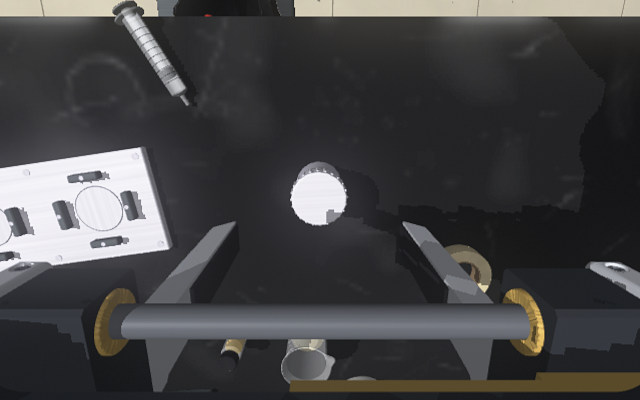

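```bash
python3 -m handwheel '[{"travel":[0,1.5,-0.1],"dr":[0,0,0],"fingers":1},{"travel":[0,4.5,-0.15],"dr":[0,0,0],"fingers":1},{"travel":[0,8,-0.15],"dr":[0,0,0],"fingers":1},{"travel":[0,10.5,-0.15],"dr":[0,0,0],"fingers":1},{"travel":[0,11.7,-0.15],"dr":[0,0,0],"fingers":1},{"travel":[0,11.9,-0.15],"dr":[0,0,0],"fingers":1},{"travel":[0,11.9,-0.15],"dr":[0,0,0],"fingers":0.4},{"travel":[0,11.9,-0.15],"dr":[0,0,0],"fingers":0.4}]' 30
python3 - <<'E'
from h import *
go(.4538,.248,.13,90)
p=shot('wrist','w2.png'); print(env.sense()['wrist_force'])
E
```

```text
time_s: 3.35
eef_pos: [0.4531, 0.251, 0.1318]
eef_rot: [-0.499, 0.499, 0.501, -0.5]
wrist_force: [-0.5, -0.4, -1.3]
grip_width: 0.866
travel [-0.3   0.18 -0.07] jawyaw 90.19 dr_y 0.19 pos [0.4531 0.251  0.1318] ydir [ 0.0013  0.0011 -1.    ]
[ 0.39632246  0.26383438 -0.19903746]
```

View pics/w2.png

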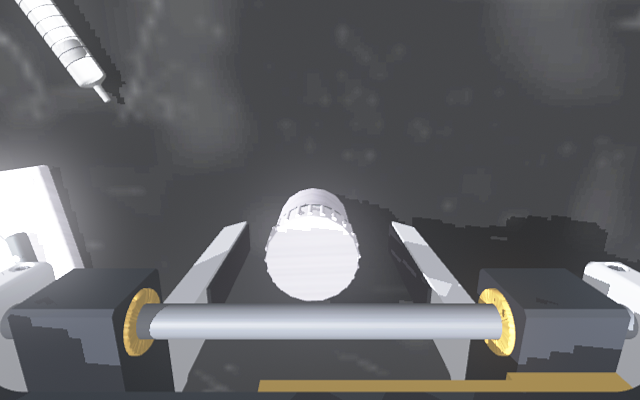

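```bash
python3 -m handwheel '[{"travel":[0,0,0],"dr":[0,0,0],"fingers":0.75}]' 30
python3 - <<'E'
from h import *
go(.4538,.248,.13,90)
p=shot('wrist'); w=cloud(p)
m=(w[...,2]>.057)&(w[...,2]<.068)&(abs(w[...,0]-.4525)<.03)&(abs(w[...,1]-.248)<.035)
P=w[m];print(len(P)); c,r=cv2.minEnclosingCircle((P[:,:2]*1000).astype(np.float32)); print(c,r,np.median(P,0)); print(cv2.minAreaRect((P[:,:2]*1000).astype(np.float32)))
E
```

```text
time_s: 3.5
eef_pos: [0.453, 0.2508, 0.1316]
eef_rot: [-0.499, 0.499, 0.501, -0.5]
wrist_force: [-0.2, -0.8, 0.1]
grip_width: 0.761
travel [-0.28  0.16 -0.08] jawyaw 90.18 dr_y 0.18 pos [0.453  0.2508 0.1316] ydir [ 0.0011  0.001  -1.    ]
6660
(453.6440734863281, 242.09091186523438) 30.773527145385742 [0.45228399 0.24762634 0.06109074]
((455.439453125, 244.32421875), (48.01445770263672, 56.966888427734375), 24.370447158813477)
```

```bash
python3 -m handwheel '[{"travel":[-0.3,0.15,-0.08],"dr":[0,0,0],"fingers":0.75},{"travel":[-0.3,0.15,-0.08],"dr":[0,0,0],"fingers":0.4},{"travel":[-0.3,0.15,-0.08],"dr":[0,0,0],"fingers":0.4},{"travel":[-0.3,0.15,-0.08],"dr":[0,0,0],"fingers":0.4},{"travel":[-0.3,0.15,-0.08],"dr":[0,0,0],"fingers":0.4},{"travel":[-0.3,0.15,-0.08],"dr":[0,0,0],"fingers":0.4}]' 30
python3 - <<'E'
from h import *
go(.4538,.248,.13,90); print(env.sense()['wrist_force'])
E
```

```text
time_s: 4.15
eef_pos: [0.4534, 0.2475, 0.1292]
eef_rot: [0.499, -0.499, -0.501, 0.501]
wrist_force: [-0.5, -0.6, -0.4]
grip_width: 0.505
travel [ 0.05 -0.08 -0.04] jawyaw 90.19 dr_y 0.19 pos [0.4534 0.2475 0.1292] ydir [-1.e-04 -1.e-04 -1.e+00]
[-0.45334745 -0.59107814 -0.43974815]
```

```bash
python3 -m handwheel '[{"travel":[0,-0.5,0],"dr":[0,0,0],"fingers":0.4},{"travel":[0,-1.5,0],"dr":[0,0,0],"fingers":0.4},{"travel":[0,-3,0],"dr":[0,0,0],"fingers":0.4},{"travel":[0,-4.5,0],"dr":[0,0,0],"fingers":0.4},{"travel":[0,-5.5,0],"dr":[0,0,0],"fingers":0.4},{"travel":[0,-6,0],"dr":[0,0,0],"fingers":0.4},{"travel":[0,-6,0],"dr":[0,0,0],"fingers":0.4},{"travel":[0,-6,0],"dr":[0,0,0],"fingers":0.4}]' 30
for i in 1 2 3 4; do python3 -m handwheel '[{"travel":[0,0,0],"dr":[0,0,0],"fingers":0.4}]'; done
python3 - <<'E'
from h import *
go(.478,.0216,.19,98.4)
p=shot('wrist','w3.png'); print(env.sense()['wrist_force'])
w=cloud(p)
for r in env.place_of(p,'bay_left')[:2]: print(r,atz(p,r['uv'],.01))
E
```

```text
time_s: 4.95
eef_pos: [0.4533, 0.2474, 0.1889]
eef_rot: [0.499, -0.499, -0.501, 0.501]
wrist_force: [0.5, 0.3, -2.2]
grip_width: 0.504
time_s: 5.05
eef_pos: [0.4532, 0.2473, 0.1886]
eef_rot: [0.499, -0.499, -0.5, 0.501]
wrist_force: [-0.2, -0.4, -1.8]
grip_width: 0.497
time_s: 5.15
eef_pos: [0.4532, 0.2473, 0.1887]
eef_rot: [0.499, -0.499, -0.5, 0.501]
wrist_force: [0.4, 0.2, -1.3]
grip_width: 0.505
time_s: 5.25
eef_pos: [0.4533, 0.2474, 0.1888]
eef_rot: [0.499, -0.499, -0.501, 0.501]
wrist_force: [-0.7, -0.3, -1.6]
grip_width: 0.505
time_s: 5.35
eef_pos: [0.4534, 0.2475, 0.1889]
eef_rot: [0.499, -0.499, -0.501, 0.501]
wrist_force: [-0.2, 0.3, -1.9]
grip_width: 0.506
travel [-22.59  -0.1   -2.39] jawyaw 90.18 dr_y -8.22 pos [0.4534 0.2475 0.1889] ydir [-4.e-04 -3.e-04 -1.e+00]
[ 0.38977251  0.84388325 -2.0613387 ]
{'uv': [53.5, 226.3], 'conf': 0.96} [0.47765784 0.02441243 0.01      ]
```

View pics/w3.png

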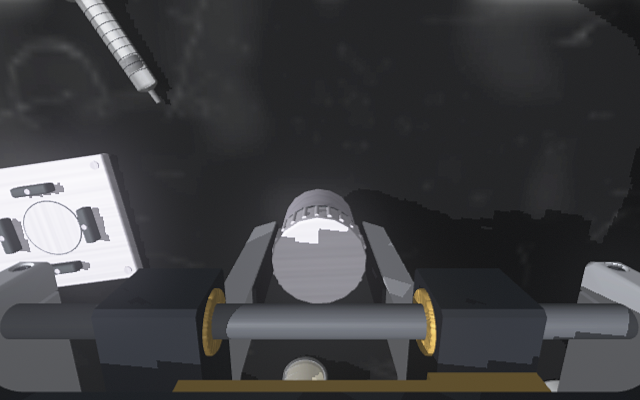

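```bash
python3 -m handwheel '[{"travel":[-1,0,-0.1],"dr":[0,0,0],"fingers":0.4},{"travel":[-3.5,0,-0.3],"dr":[0,-1,0],"fingers":0.4},{"travel":[-7,0,-0.7],"dr":[0,-2.5,0],"fingers":0.4},{"travel":[-11,0,-1.2],"dr":[0,-4,0],"fingers":0.4},{"travel":[-15,0,-1.6],"dr":[0,-5.5,0],"fingers":0.4},{"travel":[-18.5,0,-2],"dr":[0,-7,0],"fingers":0.4},{"travel":[-21,0,-2.3],"dr":[0,-8,0],"fingers":0.4},{"travel":[-22.4,0,-2.4],"dr":[0,-8.2,0],"fingers":0.4}]'
python3 -m handwheel '[{"travel":[0,0,0],"dr":[0,0,0],"fingers":0.4},{"travel":[0,0,0],"dr":[0,0,0],"fingers":0.4}]'
python3 - <<'E'
from h import *
np.set_printoptions(precision=4,suppress=True)
go(.478,.0222,.15,98.4); print(env.sense()['wrist_force'])
p=shot('wrist','w4.png'); 
for n in('bay_left','bay_right'):
  for r in env.place_of(p,n)[:2]: print(n,r,atz(p,r['uv'],.01))
E
```

```text
time_s: 6.25
eef_pos: [0.478, 0.0205, 0.1893]
eef_rot: [0.463, -0.463, -0.535, 0.535]
wrist_force: [0.5, 0.8, -1.9]
grip_width: 0.5
time_s: 6.45
eef_pos: [0.478, 0.0233, 0.1892]
eef_rot: [-0.462, 0.462, 0.535, -0.535]
wrist_force: [-0.2, 0.4, -1.4]
grip_width: 0.506
travel [-0.11  3.92  0.02] jawyaw 98.33 dr_y -0.07 pos [0.478  0.0233 0.1892] ydir [-0.0001  0.0001 -1.    ]
[-0.1814  0.4377 -1.3644]
bay_left {'uv': [316.8, 200.1], 'conf': 0.65} [0.479  0.0226 0.01  ]
bay_right {'uv': [170.4, 200.5], 'conf': 0.68} [ 0.4968 -0.0971  0.01  ]
```

View pics/w4.png

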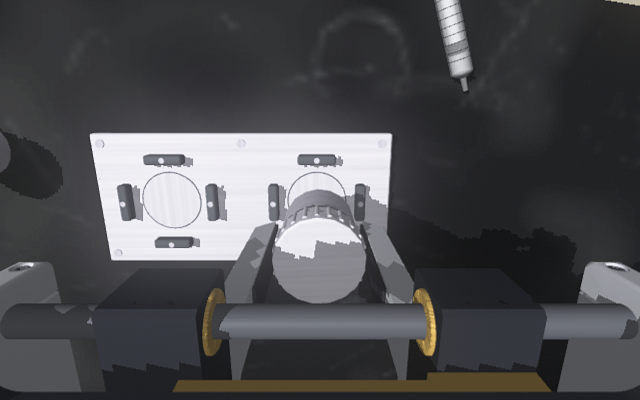

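```bash
python3 - <<'E'
from h import *
np.set_printoptions(precision=4,suppress=True)
p=shot('wrist')
def A(u,v,z=.02): return atz(p,(u,v),z)[:2]
g=p['image'].max(2); m=(g<95).astype(np.uint8); k=np.zeros_like(m); k[140:255,105:380]=1; m*=k
n,l,st,ce=cv2.connectedComponentsWithStats(m)
for i in range(1,n):
    if 150<st[i][4]<1200: print(st[i],ce[i],A(*ce[i]))
for c in [(90.5,133.5),(391.5,133.5),(111,260.5)]: print('corner',A(*c,.01))
# cap top of held pot
w=cloud(p); T=T_tool(); zt=T[2,3]
q=w[205:300,275:365].reshape(-1,3); print(np.nanmedian(q,0))
print('approx pot cap px centre at z', A(319,260.5,.1215-.0))
E
```

```text
[121 184  13  36 215] [128.4465 200.6326] [ 0.4986 -0.1248]
[353 192  11  29 235] [357.9149 206.8511] [0.4769 0.0566]
[264 225  14  30 153] [271.2288 241.6667] [ 0.5169 -0.0086]
[359 224  15  31 163] [365.5092 240.4969] [0.5045 0.0679]
corner [ 0.4513 -0.1598]
corner [0.4166 0.0738]
corner [ 0.5592 -0.1452]
[0.4764 0.0249 0.1208]
approx pot cap px centre at z [0.4782 0.0252]
```

```bash
python3 -m handwheel '[{"travel":[0,0,0],"dr":[0,0,0],"fingers":0.4},{"travel":[0,0,0],"dr":[0,0,0],"fingers":0.4}]'
python3 - <<'E'
from h import *
np.set_printoptions(precision=4,suppress=True)
go(.4785,.0225,.15,98.4)
p=shot('wrist')
w=cloud(p); T=T_tool()
# project TCP-axis point at cap height
X=np.r_[T[:3,3]-[0,0,.068],1]; c=np.linalg.inv(p['W'])@X; c=c[:3]
print('axis px at cap top', p['cx']+p['fx']*c[0]/-c[2], p['cy']+p['fy']*(-c[1])/-c[2])
z=w[...,2]; m=(abs(z-.121)<.003); m[:,:255]=0; m[:,385:]=0; m[:200]=0; m[306:]=0
ys,xs=np.nonzero(m)
for r in range(240,300,10):
    q=xs[ys==r]; 
    if len(q): print(r,q.min(),q.max())
go(.4785,.0225,.15,98.4)
big=p['image'][120:310,230:410]; cv2.imwrite('pics/w5.png',cv2.resize(big,None,fx=3,fy=3)[...,::-1])
E
```

```text
time_s: 6.85
eef_pos: [0.4781, 0.0239, 0.1891]
eef_rot: [0.462, -0.462, -0.535, 0.535]
wrist_force: [0.8, -1.5, -1.5]
grip_width: 0.502
travel [-0.15  3.91 -0.02] jawyaw 98.43 dr_y 0.03 pos [0.4781 0.0239 0.1891] ydir [-0.0001 -0.     -1.    ]
axis px at cap top 317.1189634044405 259.8050125704618
240 255 384
250 270 367
260 270 367
270 271 366
280 278 360
290 286 351
travel [-0.14  3.92 -0.02] jawyaw 98.42 dr_y 0.02 pos [0.4781 0.0238 0.1892] ydir [-0.0001 -0.     -1.    ]
```

View pics/w5.png

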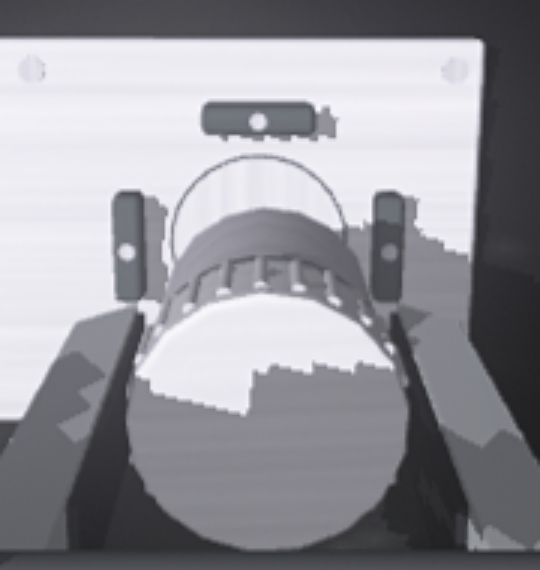

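```bash
python3 -m handwheel '[{"travel":[-0.2,1,0],"dr":[0,0,0],"fingers":0.4},{"travel":[-0.2,2,0],"dr":[0,0,0],"fingers":0.4},{"travel":[-0.2,3,0],"dr":[0,0,0],"fingers":0.4},{"travel":[-0.2,3.8,0],"dr":[0,0,0],"fingers":0.4},{"travel":[-0.2,4.4,0],"dr":[0,0,0],"fingers":0.4},{"travel":[-0.2,4.7,0],"dr":[0,0,0],"fingers":0.4},{"travel":[-0.2,4.7,0],"dr":[0,0,0],"fingers":0.4},{"travel":[-0.2,4.7,0],"dr":[0,0,0],"fingers":0.4}]'
python3 - <<'E'
from h import *
np.set_printoptions(precision=4,suppress=True)
go(.4785,.022,.1392,98.4); print(env.sense()['wrist_force'])
E
```

```text
time_s: 7.7
eef_pos: [0.4786, 0.0215, 0.1423]
eef_rot: [-0.462, 0.462, 0.535, -0.535]
wrist_force: [0.4, 0.6, -1.8]
grip_width: 0.503
travel [ 0.05  0.31 -0.  ] jawyaw 98.38 dr_y -0.02 pos [0.4786 0.0215 0.1423] ydir [ 0.0002 -0.     -1.    ]
[ 0.414   0.5972 -1.8137]
```

```bash
python3 -m handwheel '[{"travel":[0.05,0.2,0],"dr":[0,0,0],"fingers":0.4},{"travel":[0.05,0.3,0],"dr":[0,0,0],"fingers":0.4},{"travel":[0.05,0.35,0],"dr":[0,0,0],"fingers":0.4},{"travel":[0.05,0.35,0],"dr":[0,0,0],"fingers":0.4}]'
python3 - <<'E'
from h import *
np.set_printoptions(precision=4,suppress=True)
go(.4785,.022,.1392,98.4); print(env.sense()['wrist_force'])
E
```

```text
time_s: 8.1
eef_pos: [0.4786, 0.0222, 0.1391]
eef_rot: [-0.462, 0.462, 0.535, -0.535]
wrist_force: [-2.3, 0.5, 7.2]
grip_width: 0.504
travel [-0.02 -0.01  0.01] jawyaw 98.39 dr_y -0.01 pos [0.4786 0.0222 0.1391] ydir [ 0.0004  0.0003 -1.    ]
[-2.3106  0.537   7.2051]
```

Contact, ~7–9 N. Release slowly after slightly unloading, then rise.

```bash
python3 -m handwheel '[{"travel":[0,-0.05,0],"dr":[0,0,0],"fingers":0.4},{"travel":[0,-0.05,0],"dr":[0,0,0],"fingers":0.55},{"travel":[0,-0.05,0],"dr":[0,0,0],"fingers":0.65},{"travel":[0,-0.05,0],"dr":[0,0,0],"fingers":0.75},{"travel":[0,-0.05,0],"dr":[0,0,0],"fingers":0.85},{"travel":[0,-0.05,0],"dr":[0,0,0],"fingers":0.85},{"travel":[0,-0.5,0],"dr":[0,0,0],"fingers":0.85},{"travel":[0,-1.5,0],"dr":[0,0,0],"fingers":0.85}]'
python3 -m handwheel '[{"travel":[0,-2,0],"dr":[0,0,0],"fingers":0.85},{"travel":[0,-5,0],"dr":[0,0,0],"fingers":0.9},{"travel":[0,-8,0],"dr":[0,0,0],"fingers":1},{"travel":[0,-9.5,0],"dr":[0,0,0],"fingers":1},{"travel":[0,-10,0],"dr":[0,0,0],"fingers":1},{"travel":[0,-10,0],"dr":[0,0,0],"fingers":1}]'
python3 - <<'E'
from h import *
np.set_printoptions(precision=4,suppress=True)
go(.4758,-.2550,.26,90); print(env.sense()['wrist_force'])
p=shot('wrist','w6.png'); w=cloud(p); z=w[...,2]
m=(abs(z-.072)<.004)&(abs(w[...,0]-.4785)<.04)&(abs(w[...,1]-.022)<.04)
c,r=cv2.minEnclosingCircle((w[m][:,:2]*1000).astype(np.float32)); print(m.sum(),c,r)
E
```

```text
time_s: 8.9
eef_pos: [0.478, 0.022, 0.1537]
eef_rot: [0.462, -0.462, -0.535, 0.536]
wrist_force: [-0.2, -0.2, 0.4]
grip_width: 0.851
time_s: 9.5
eef_pos: [0.4785, 0.0221, 0.2544]
eef_rot: [-0.462, 0.462, 0.536, -0.535]
wrist_force: [-0.2, -0.5, -0.3]
grip_width: 1.001
travel [-27.38  -0.57   4.31] jawyaw 98.39 dr_y 8.39 pos [0.4785 0.0221 0.2544] ydir [ 0.0014  0.0005 -1.    ]
[-0.1592 -0.5128 -0.3059]
2408 (479.3963317871094, 23.0346622467041) 24.72809410095215
```

View pics/w6.png

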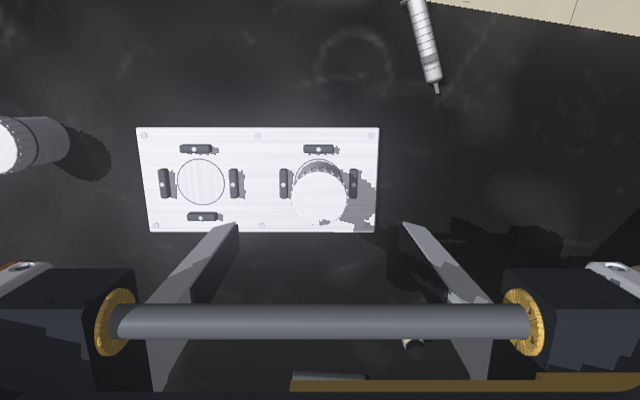

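```bash
python3 - <<'E'
from h import *
np.set_printoptions(precision=4,suppress=True)
p=shot('wrist')
g=p['image'].min(2); m=(g>130).astype(np.uint8); k=np.zeros_like(m); k[110:240,125:390]=1; m*=k
m=cv2.morphologyEx(m,cv2.MORPH_CLOSE,np.ones((25,25),np.uint8))
c=max(cv2.findContours(m,cv2.RETR_EXTERNAL,cv2.CHAIN_APPROX_NONE)[0],key=cv2.contourArea)
P=np.array([atz(p,q[0],.01)[:2] for q in c])*1000
r=cv2.minAreaRect(P.astype(np.float32)); print('plate',r); a=np.radians(8.4)
L=np.array([-np.sin(a),np.cos(a)]); print('bayL',np.array(r[0])+60*L,'bayR',np.array(r[0])-60*L)
for n in('bay_left','bay_right'):
  for q in env.place_of(p,n)[:1]: print(n,q,atz(p,q['uv'],.01))
def A(u,v,z=.02): return atz(p,(u,v),z)
for q in [(284,183.5),(353.5,183.5),(318.5,149),(164.5,184),(235,184),(196,149.5),(203,216.5)]: print(A(*q))
big=p['image'][110:250,260:400]; cv2.imwrite('pics/w7.png',cv2.resize(big,None,fx=4,fy=4)[...,::-1])
E
```

```text
plate ((491.10797119140625, -36.307167053222656), (116.1208267211914, 238.14059448242188), 8.384393692016602)
bayL [482.343   23.0492] bayR [499.873  -95.6635]
bay_left {'uv': [262.2, 183.6], 'conf': 0.29} [ 0.4883 -0.0337  0.01  ]
bay_right {'uv': [200.1, 182.6], 'conf': 0.58} [ 0.4964 -0.0963  0.01  ]
[ 0.4825 -0.0111  0.02  ]
[0.4725 0.0568 0.02  ]
[0.4439 0.0176 0.02  ]
[ 0.5001 -0.1276  0.02  ]
[ 0.49   -0.0588  0.02  ]
[ 0.4615 -0.0987  0.02  ]
[ 0.5285 -0.0881  0.02  ]
```

View pics/w7.png

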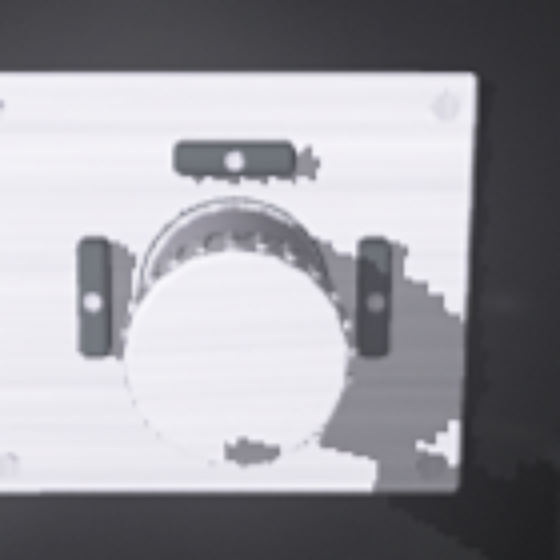

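```bash
python3 -m handwheel '[{"travel":[-1.2,0,0.2],"dr":[0,0.5,0],"fingers":1},{"travel":[-4.2,0,0.7],"dr":[0,1.5,0],"fingers":1},{"travel":[-8.5,0,1.4],"dr":[0,3,0],"fingers":1},{"travel":[-13,0,2],"dr":[0,4.5,0],"fingers":1},{"travel":[-17.5,0,2.8],"dr":[0,6,0],"fingers":1},{"travel":[-22,0,3.5],"dr":[0,7.5,0],"fingers":1},{"travel":[-25.5,-0.3,4.1],"dr":[0,8.4,0],"fingers":1},{"travel":[-27.4,-0.3,4.3],"dr":[0,8.4,0],"fingers":1}]'
python3 -m handwheel '[{"travel":[0,0,0],"dr":[0,0,0],"fingers":1},{"travel":[0,0,0],"dr":[0,0,0],"fingers":1},{"travel":[0,0,0],"dr":[0,0,0],"fingers":1}]'
python3 - <<'E'
from h import *
np.set_printoptions(precision=4,suppress=True)
print(env.sense()['wrist_force'])
p=shot('wrist','w8.png'); w=cloud(p); z=w[...,2]
m=(abs(z-.062)<.004)&(abs(w[...,0]-.476)<.04)&(abs(w[...,1]+.255)<.04)
c,r=cv2.minEnclosingCircle((w[m][:,:2]*1000).astype(np.float32)); print(m.sum(),c,r)
go(c[0]/1000,c[1]/1000,.13,90)
E
```

```text
time_s: 10.5
eef_pos: [0.4744, -0.2594, 0.2566]
eef_rot: [-0.501, 0.501, 0.498, -0.499]
wrist_force: [-0.1, 0.3, -0.2]
grip_width: 1.002
time_s: 10.8
eef_pos: [0.4756, -0.2545, 0.2563]
eef_rot: [0.5, -0.5, -0.5, 0.5]
wrist_force: [1.1, 0.2, 0.4]
grip_width: 1.003
[1.0524 0.1956 0.4034]
2235 (477.04400634765625, -256.64019775390625) 24.51970863342285
travel [-0.23 12.65 -0.13] jawyaw 90.05 dr_y 0.05 pos [ 0.4758 -0.2544  0.2565] ydir [-0.0004  0.0004 -1.    ]
```

View pics/w8.png

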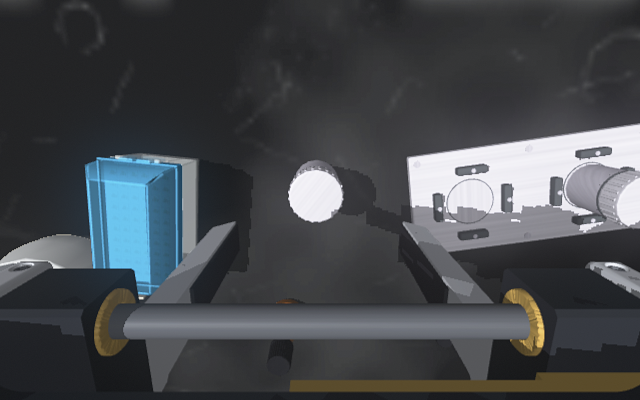

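```bash
python3 - <<'E'
from h import *
p=shot('top'); w=cloud(p)
P=w[200:255,482:540].reshape(-1,3); P=P[P[:,2]>.03]
print(P.min(0),P.max(0)); print(np.percentile(P[:,1],[90,98,100]),np.percentile(P[:,2],[50,95]))
E
```

```text
[ 0.40498656 -0.41077461  0.03010359] [ 0.5092828  -0.15267378  0.63328486]
[-0.16151292 -0.15537371 -0.15267378] [0.55170291 0.61656751]
```

```bash
python3 - <<'E'
from h import *
p=shot('wrist'); w=cloud(p)
P=w[150:300,80:200].reshape(-1,3); P=P[(P[:,2]>.02)&(P[:,2]<.2)]
print(len(P),np.percentile(P,[1,50,99],axis=0))
Q=P[P[:,2]>.09]; print(len(Q), np.percentile(Q,[0,1,50,99,100],axis=0) if len(Q) else 0)
E
```

```text
12415 [[ 0.44366526 -0.48638957  0.02291408]
 [ 0.48811257 -0.39804021  0.08847123]
 [ 0.55125188 -0.37656627  0.09328496]]
5788 [[ 0.45280431 -0.44023733  0.09000168]
 [ 0.45574329 -0.43710747  0.09013821]
 [ 0.49324506 -0.41040171  0.09179779]
 [ 0.54979674 -0.38512315  0.0937282 ]
 [ 0.55500866 -0.30871259  0.19999396]]
```

```bash
python3 -m handwheel '[{"travel":[-0.1,1.5,-0.1],"dr":[0,0,0],"fingers":1},{"travel":[-0.15,4.5,-0.1],"dr":[0,0,0],"fingers":1},{"travel":[-0.15,8.5,-0.1],"dr":[0,0,0],"fingers":1},{"travel":[-0.15,11,-0.1],"dr":[0,0,0],"fingers":1},{"travel":[-0.15,12.3,-0.1],"dr":[0,0,0],"fingers":1},{"travel":[-0.15,12.6,-0.1],"dr":[0,0,0],"fingers":0.8},{"travel":[-0.15,12.6,-0.1],"dr":[0,0,0],"fingers":0.75},{"travel":[-0.15,12.6,-0.1],"dr":[0,0,0],"fingers":0.75}]' 30
python3 - <<'E'
from h import *
go(.477,-.256,.1295,90); print(env.sense()['wrist_force'])
E
```

```text
time_s: 11.75
eef_pos: [0.4774, -0.257, 0.1319]
eef_rot: [-0.5, 0.501, 0.5, -0.5]
wrist_force: [-0.2, -0.3, 0.2]
grip_width: 0.778
travel [0.1  0.24 0.04] jawyaw 89.99 dr_y -0.01 pos [ 0.4774 -0.257   0.1319] ydir [ 1.6e-03 -5.0e-04 -1.0e+00]
[-0.21800926 -0.26632584  0.20636628]
```

```bash
python3 -m handwheel '[{"travel":[0.1,0.24,0],"dr":[0,0,0],"fingers":0.7},{"travel":[0.1,0.24,0],"dr":[0,0,0],"fingers":0.4},{"travel":[0.1,0.24,0],"dr":[0,0,0],"fingers":0.4},{"travel":[0.1,0.24,0],"dr":[0,0,0],"fingers":0.4},{"travel":[0.1,0.24,0],"dr":[0,0,0],"fingers":0.4},{"travel":[0.1,0.24,0],"dr":[0,0,0],"fingers":0.4}]' 40
python3 - <<'E'
from h import *
go(.477,-.256,.1295,90); print(env.sense()['wrist_force'])
E
```

```text
time_s: 12.35
eef_pos: [0.477, -0.256, 0.1286]
eef_rot: [-0.5, 0.5, 0.5, -0.5]
wrist_force: [0.5, -1.0, 6.0]
grip_width: 0.502
travel [ 0.   -0.09  0.  ] jawyaw 89.98 dr_y -0.02 pos [ 0.477  -0.256   0.1286] ydir [ 6.e-04 -4.e-04 -1.e+00]
[ 0.52291067 -0.99799423  6.02135402]
```

```bash
python3 -m handwheel '[{"travel":[0,-0.5,0],"dr":[0,0,0],"fingers":0.4},{"travel":[0,-1.5,0],"dr":[0,0,0],"fingers":0.4},{"travel":[0,-3,0],"dr":[0,0,0],"fingers":0.4},{"travel":[0,-4.5,0],"dr":[0,0,0],"fingers":0.4},{"travel":[0,-5.5,0],"dr":[0,0,0],"fingers":0.4},{"travel":[0,-6,0],"dr":[0,0,0],"fingers":0.4},{"travel":[0,-6,0],"dr":[0,0,0],"fingers":0.4},{"travel":[0,-6,0],"dr":[0,0,0],"fingers":0.4}]' 40
for i in 1 2 3 4; do python3 -m handwheel '[{"travel":[0,0,0],"dr":[0,0,0],"fingers":0.4}]'; done
python3 - <<'E'
from h import *
go(.61,.06,.22,90)
p=shot('wrist','w9.png')
E
```

```text
time_s: 13.15
eef_pos: [0.4766, -0.2556, 0.1879]
eef_rot: [0.5, -0.5, -0.5, 0.5]
wrist_force: [-0.0, -0.1, -4.1]
grip_width: 0.497
time_s: 13.25
eef_pos: [0.4765, -0.2556, 0.1877]
eef_rot: [0.5, -0.5, -0.5, 0.5]
wrist_force: [-0.3, 0.8, -5.0]
grip_width: 0.499
time_s: 13.35
eef_pos: [0.4766, -0.2557, 0.1878]
eef_rot: [0.5, -0.5, -0.5, 0.5]
wrist_force: [0.0, -0.0, -4.6]
grip_width: 0.499
time_s: 13.45
eef_pos: [0.4766, -0.2558, 0.1879]
eef_rot: [0.5, -0.5, -0.5, 0.5]
wrist_force: [1.2, -0.9, -4.8]
grip_width: 0.499
time_s: 13.55
eef_pos: [0.4767, -0.2558, 0.1881]
eef_rot: [0.5, -0.5, -0.5, 0.5]
wrist_force: [-0.1, 0.3, -3.7]
grip_width: 0.5
travel [ 31.58  -3.2  -13.32] jawyaw 89.98 dr_y -0.02 pos [ 0.4767 -0.2558  0.1881] ydir [-4.e-04 -0.e+00 -1.e+00]
```

```bash
python3 - <<'E'
from h import *
np.set_printoptions(precision=4,suppress=True)
t=shot('top','top1.png'); s=shot('scene','sc1.png')
i=cv2.imread('pics/top0.png')[95:160,285:350]; cv2.imwrite('pics/r_top.png',cv2.resize(i,None,fx=9,fy=9,interpolation=cv2.INTER_CUBIC))
i=cv2.imread('pics/sc0.png')[145:225,330:395]; cv2.imwrite('pics/r_sc.png',cv2.resize(i,None,fx=7,fy=7,interpolation=cv2.INTER_CUBIC))
print('win top',atz(t,(317.2,134.8),.12))
E
```

```text
win top [0.7228 0.0693 0.12  ]
```

View pics/r_top.png

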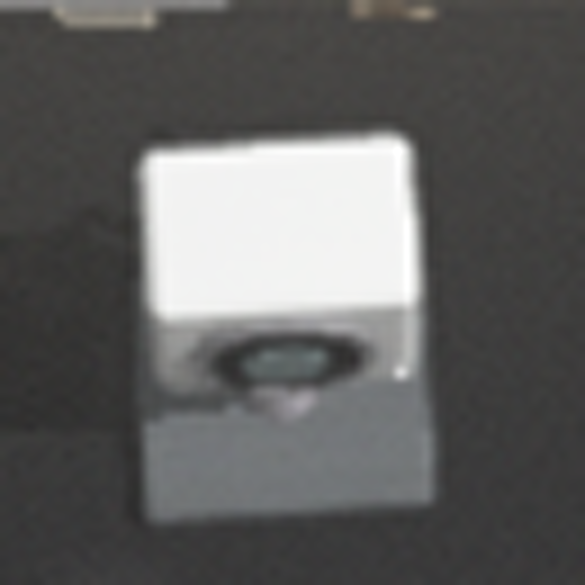

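View pics/r_sc.png

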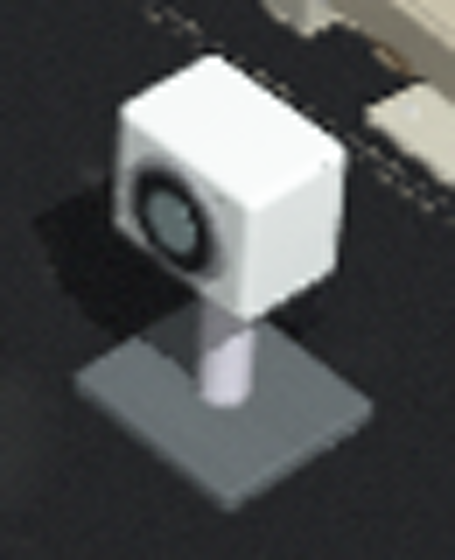

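View pics/sc1.png

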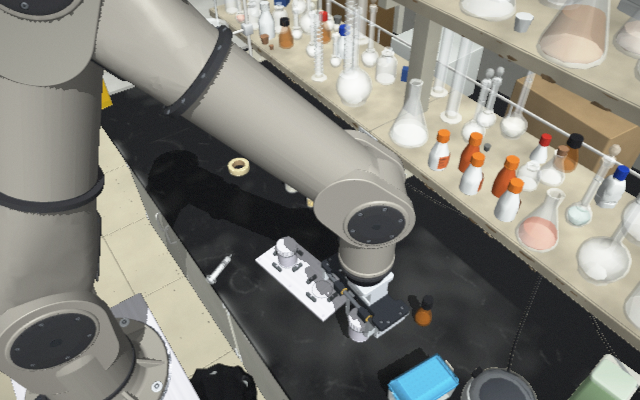

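View pics/w9.png

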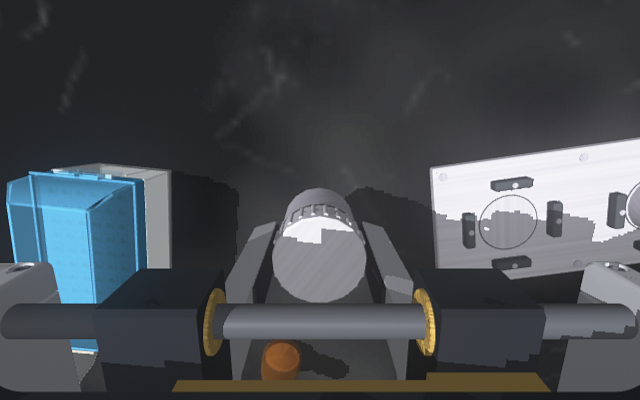

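```bash
python3 - <<'E'
from h import *
from scipy.optimize import least_squares
t=shot('top'); s=shot('scene')
ut=lambda x,y:((x+.5)/9-.5+285,(y+.5)/9-.5+95); us=lambda x,y:((x+.5)/7-.5+330,(y+.5)/7-.5+145)
F,B,Lf,Rt=-.025,.025,.037,-.037
top=[((142,150),(B,Lf,.152)),((408,135),(B,Rt,.152)),((418,303),(F,Rt,.152)),((152,318),(F,Lf,.152)),((290,360),(F,0,.12))]
sc=[((120,105),(F,Lf,.152)),((210,57),(B,Lf,.152)),((345,152),(B,Rt,.152)),((248,207),(F,Rt,.152)),((173,222),(F,0,.12))]
def proj(p,X):
    c=np.linalg.inv(p['W'])@np.r_[X,1]; return np.array([p['cx']+p['fx']*c[0]/-c[2],p['cy']-p['fy']*c[1]/-c[2]])
def res(q,sets):
    x,y,a=q; r=[]
    for p,f,L in sets:
        for px,X in L:
            W=[x+np.cos(a)*X[0]-np.sin(a)*X[1],y+np.sin(a)*X[0]+np.cos(a)*X[1],X[2]]
            r+=list(proj(p,W)-f(*px))
    return np.array(r)
for S in ([(t,ut,top)],[(s,us,sc)],[(t,ut,top),(s,us,sc)]):
    o=least_squares(res,[.749,.074,.06],args=(S,)); x,y,a=o.x
    print(o.x[:2].round(4),np.degrees(a).round(2),'rms px',np.sqrt(np.mean(o.fun**2)).round(2),'spot',(x-.125*np.cos(a)).round(4),(y-.125*np.sin(a)).round(4))
A=[atz(t,ut(*q),.01)[:2] for q in((147,520),(435,500))]; d=A[0]-A[1]; print('foot edge top',A,np.degrees(np.arctan2(-d[0],d[1])))
A=[atz(s,us(*q),.01)[:2] for q in((75,380),(232,508),(372,408))]; d=A[0]-A[1];e=A[2]-A[1]; print('foot edge sc',A,np.degrees(np.arctan2(-d[0],d[1])),np.degrees(np.arctan2(e[1],e[0])))
E
```

```text
[0.7492 0.0727] 3.66 rms px 0.44 spot 0.6245 0.0647
[0.7503 0.0714] 2.59 rms px 0.64 spot 0.6255 0.0657
[0.7498 0.0721] 3.24 rms px 0.6 spot 0.625 0.0651
foot edge top [array([0.71298664, 0.11514923]), array([0.71958631, 0.02690644])] 4.2771823013074854
foot edge sc [array([0.71487668, 0.11249574]), array([0.72109613, 0.02255751]), array([0.79899573, 0.03103885])] 3.95584539455913 6.213621526379829
```

```bash
python3 -m handwheel '[{"travel":[0.5,-1,-0.2],"dr":[0,0,0],"fingers":0.4},{"travel":[2,-2,-0.8],"dr":[0,0,0],"fingers":0.4},{"travel":[4.5,-2.8,-2],"dr":[0,0,0],"fingers":0.4},{"travel":[7.5,-3,-3.4],"dr":[0,0,0],"fingers":0.4},{"travel":[10.5,-3,-4.8],"dr":[0,0,0],"fingers":0.4},{"travel":[13.5,-3,-6.2],"dr":[0,0,0],"fingers":0.4},{"travel":[16.5,-3,-7.6],"dr":[0,0,0],"fingers":0.4},{"travel":[19.5,-3,-9],"dr":[0,0,0],"fingers":0.4}]' 40
python3 - <<'E'
from h import *
go(.625,.065,.2176,90)
E
```

```text
time_s: 14.6
eef_pos: [0.5674, -0.0591, 0.2192]
eef_rot: [-0.5, 0.5, 0.5, -0.5]
wrist_force: [0.5, -0.3, -4.6]
grip_width: 0.499
travel [12.41  0.16 -5.76] jawyaw 90.0 dr_y -0.0 pos [ 0.5674 -0.0591  0.2192] ydir [ 6.e-04  1.e-04 -1.e+00]
```

```bash
python3 -m handwheel '[{"travel":[2.8,0.1,-1.3],"dr":[0,0,0],"fingers":0.4},{"travel":[5.5,0.1,-2.6],"dr":[0,0,0],"fingers":0.4},{"travel":[8.2,0.1,-3.8],"dr":[0,0,0],"fingers":0.4},{"travel":[10.4,0.1,-4.9],"dr":[0,0,0],"fingers":0.4},{"travel":[11.8,0.1,-5.5],"dr":[0,0,0],"fingers":0.4},{"travel":[12.5,0.1,-5.8],"dr":[0,0,0],"fingers":0.4},{"travel":[12.5,0.1,-5.8],"dr":[0,0,0],"fingers":0.4},{"travel":[12.5,0.1,-5.8],"dr":[0,0,0],"fingers":0.4}]'
python3 -m handwheel '[{"travel":[0,0,0],"dr":[0,0,0],"fingers":0.4},{"travel":[0,0,0],"dr":[0,0,0],"fingers":0.4},{"travel":[0,0,0],"dr":[0,0,0],"fingers":0.4}]'
python3 - <<'E'
from h import *
go(.625,.065,.2176,90)
p=shot('wrist','w10.png');q=shot('scene','sc2.png');t=shot('top','top2.png')
E
```

```text
time_s: 15.4
eef_pos: [0.6245, 0.0629, 0.2174]
eef_rot: [-0.5, 0.5, 0.499, -0.5]
wrist_force: [-0.1, -1.1, -4.9]
grip_width: 0.496
time_s: 15.7
eef_pos: [0.6248, 0.0636, 0.2174]
eef_rot: [-0.5, 0.5, 0.5, -0.5]
wrist_force: [0.0, -0.8, -4.8]
grip_width: 0.496
travel [ 0.14 -0.02 -0.02] jawyaw 89.94 dr_y -0.06 pos [0.6248 0.0636 0.2174] ydir [-0.e+00 -1.e-04 -1.e+00]
```

View pics/w10.png

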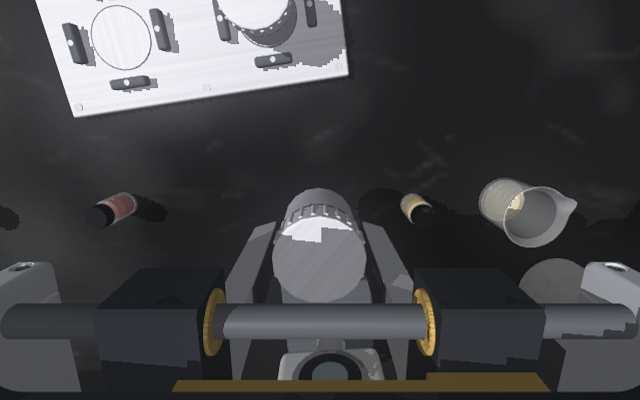

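View pics/sc2.png

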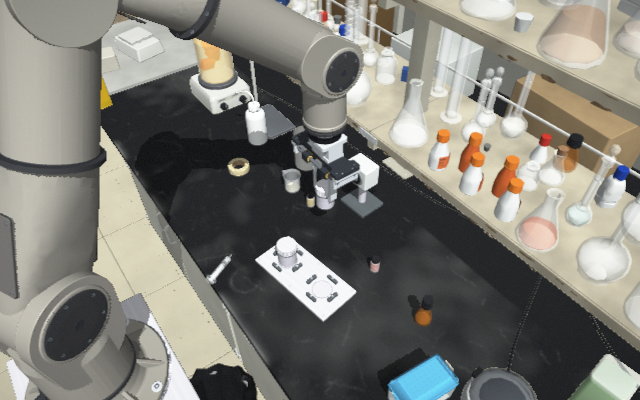

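View pics/top2.png

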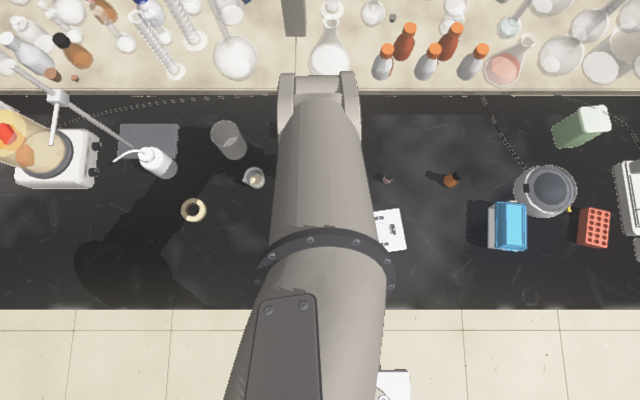

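```bash
python3 - <<'E'
from h import *
np.set_printoptions(precision=4,suppress=True)
p=shot('wrist'); w=cloud(p); z=w[...,2]
P=w[255:300,290:350].reshape(-1,3); P=P[P[:,2]>.13]; print('cap',np.nanmedian(P,0),len(P), np.linalg.svd(P-P.mean(0),full_matrices=False)[2][2])
print('cap centre',atz(p,(319,260.5),.151))
print('window',atz(p,(330,372),.12), dep(p,(330,372)))
q=w[348:378,282:382].reshape(-1,3); q=q[(q[:,0]>.69)&(q[:,0]<.76)&(q[:,2]>.09)]
print(len(q),np.percentile(q,[1,50,99],axis=0))
print(np.round([dep(p,(u,360)) for u in (285,295,305,355,365,372)],4))
s=shot('scene'); 
for n,h in(('pot_left_mid',.041),('pot_right_mid',.12),('bay_left',.01),('bay_right',.01),('vial_1',0),('beaker_50',0),('dropper_amber',0),('tape_roll',0)):
  for r in env.place_of(s,n)[:2]: print(n,np.round(r['uv'],1),round(r['conf'],2),atz(s,r['uv'],h))
i=s['image'][225:330,245:365]; cv2.imwrite('pics/bay.png',cv2.resize(i,None,fx=5,fy=5,interpolation=cv2.INTER_CUBIC)[...,::-1])
i=s['image'][130:220,290:390]; cv2.imwrite('pics/held.png',cv2.resize(i,None,fx=6,fy=6,interpolation=cv2.INTER_CUBIC)[...,::-1])
E
```

```text
cap [0.6335 0.0648 0.1498] 2591 [0.0042 0.0066 1.    ]
cap centre [0.6243 0.0648 0.151 ]
window [0.7198 0.0721 0.12  ] [0.7229 0.0722 0.1167]
2696 [[0.7213 0.0389 0.0909]
 [0.7241 0.0741 0.1079]
 [0.7298 0.107  0.1215]]
[[0.7289 0.0401 0.0991]
 [0.7287 0.0474 0.0994]
 [0.7254 0.0549 0.1031]
 [0.7228 0.0901 0.1061]
 [0.7246 0.0974 0.1041]
 [0.7247 0.1024 0.104 ]]
pot_left_mid [283.5 252.7] 0.96 [0.4731 0.0253 0.041 ]
pot_left_mid [286.4 261.5] 0.64 [ 0.4642 -0.0011  0.041 ]
pot_right_mid [324.8 195.4] 0.64 [0.6233 0.0602 0.12  ]
bay_left [290.6 259.7] 0.9 [0.4871 0.0182 0.01  ]
bay_right [323.9 290.4] 0.76 [ 0.5    -0.1033  0.01  ]
vial_1 [376.6 269.7] 0.58 [ 0.6436 -0.1258 -0.    ]
vial_1 [315.3 204.4] 0.45 [0.6523 0.1443 0.    ]
beaker_50 [291.2 188.1] 0.74 [ 0.6346  0.238  -0.    ]
beaker_50 [288.8 260.2] 0.73 [0.4864 0.0263 0.    ]
dropper_amber [421.1 320.6] 0.81 [ 0.6322 -0.2924  0.    ]
tape_roll [240.1 167. ] 0.57 [0.5619 0.4048 0.    ]
```

View pics/bay.png

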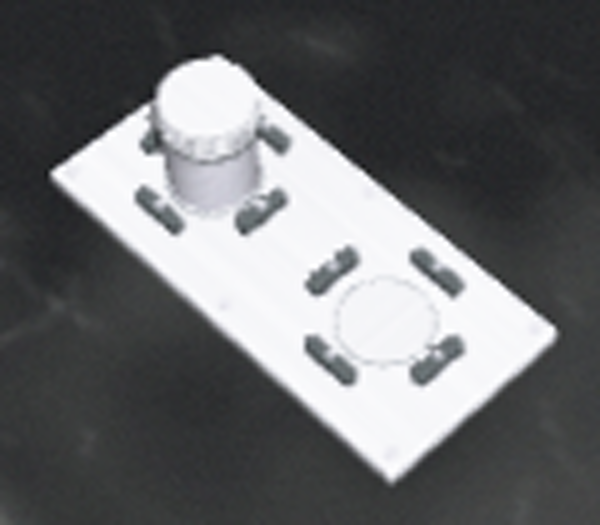

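View pics/held.png

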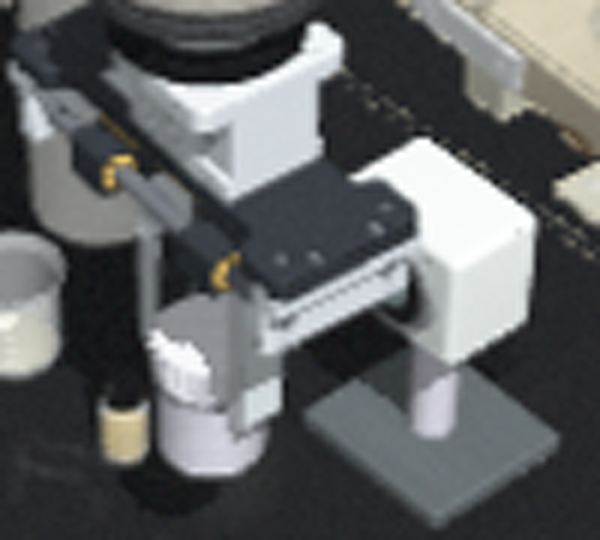

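```bash
python3 -m handwheel '[{"travel":[0.1,0,0],"dr":[0,0,0],"fingers":0.4},{"travel":[0.1,0,0],"dr":[0,0,0],"fingers":0.4},{"travel":[0.1,0,0],"dr":[0,0,0],"fingers":0.4},{"travel":[0.1,0,0],"dr":[0,0,0],"fingers":0.4},{"travel":[0.1,0,0],"dr":[0,0,0],"fingers":0.4},{"travel":[0.1,0,0],"dr":[0,0,0],"fingers":0.4}]' 40
python3 - <<'E'
from h import *
go(.625,.065,.2176,90); s=env.sense(); print(s['wrist_force'],s['grip_width'],abs(s['joint_velocities']).max())
print(env.job_done())
E
```

```text
time_s: 16.95
eef_pos: [0.6249, 0.0652, 0.2173]
eef_rot: [-0.5, 0.5, 0.5, -0.5]
wrist_force: [-0.2, 0.9, -4.9]
grip_width: 0.501
travel [-0.02 -0.03 -0.01] jawyaw 89.98 dr_y -0.02 pos [0.6249 0.0652 0.2173] ydir [-0.e+00 -1.e-04 -1.e+00]
[-0.21879559  0.94285414 -4.91626417] 0.5012979661672127 0.002120873606518056
the job is handed in; nothing more can be done
None
```

The left pot is the lighter one and now stands in the left bay. I handed the job in at about 17 s with the right pot held upright and still in front of the reader window.

- **Weights:** the wrist force read about 1.8 N with the left pot lifted and about 4.6 N with the right, so the right pot is clearly the heavier.
- **Left pot:** after I let go it measured within about 1–2 mm of the bay centre, judged by the stops and engraved ring in the wrist picture, and it looked upright.
- **Right pot:** its middle is at about (0.625, 0.065, 0.120) m. That agrees to within a few mm with the presenting spot I worked out from the top and scene pictures. The last grip reading was 0.50, with no measurable joint motion.
- **Other objects:** they looked unmoved in the last scene picture.

Some checks disagreed:
- The network's point estimates were off by up to about 1.5 cm in places, so I relied on depth and geometry fits instead.
- The first depth-only fit of the reader's face gave a turn of about 10°. Corner fits in two cameras gave 3–4°, which I used.
- The wrist camera showed a sideways bias of about 1 mm, which I allowed for.

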